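# Wedge the loose foot of a store rack

## Robot

A 6-joint arm with a two-finger parallel gripper is mounted at the origin on the work surface. World frame = base frame: x ahead of the robot, y to its left, z up, the work surface at z = 0. Lengths are in m, angles in rad, forces in N, time in s.
With the tool pointing down it reaches from about 0.35 to 0.85 m from the base axis. Payload 8.1 kg.
Tool frame: the origin (TCP) lies between the finger pads; the fingertips stand tips_ahead ahead of it and the grasp point (between the pads) lies 8 mm behind it (tips_ahead is the distance from the TCP to the fingertips, in m); z points along the fingers, x is the direction in which the jaws open and shut, and the axes are right-handed (so a half turn about z gives the same grasp; the last joint's range is limited). The gripper opens to 93 mm and grips with 3 to 60 N. Pads are 15 mm wide; open, the fingers measure 128 mm over their backs; the gripper's body (75 mm by 188 mm) begins 65 mm behind the grasp point.
Start: joints at [-1.313, 0.13, 1.488, -0, 1.523, -0.085], TCP at [0.202, -0.565, 0.23] pointing down, gripper open.
Joint ranges: [-2.96, 2.96], [-0.89, 2.26], [0.02, 2.5], [-1.34, 4.48], [0, 2.73], [-2.66, 2.66]. Speed limits (rad/s): [2.39, 2.39, 2.79, 3.14, 3.14, 3.14].

## Interface

Orientations are given as a rotation vector (axis times angle).
In Python, from plant import * gives the robot as it stands.
- The arm moves only by the tool play_rows, never from a script. Its argument "increments" is a list that holds one entry, the list of rows, each a list of 4 numbers: the shift along the tool's x, y, z in cm, then the turn about the tool's z in rad. A call has 1 to 5 rows; each row is the pose to reach, as a shift and turn from the pose measured when the call began, along the tool's axes at that moment; what a row does not reach only later rows make up. A row lasts 1/10 s, in which the tool goes at most 50 mm and 8.59 degrees, less where a joint would pass 70% of its speed; a pose out of reach is approached as far as the arm can. A call with a gripper value outside its range is refused whole. "jaw" is the finger opening in cm, from 0 to 9.3, set as the call begins (left out, the last holds). The fingers move at their own pace and stop on an object; "squeeze" is the grip in N (left out, the last holds). Time passes only in rows, so rows that repeat a pose let the fingers close. It gives the time, the measured TCP pose, the force and the opening at its end, in the units of the state.
- read_state(): the state, without advancing time (a new reading comes with each control period).
- read_camera(name): name is "scene" or "top" or "wrist"; returns (picture, depth): 480x640x3 uint8, blue, green, red; 480x640 float32, m along the optical axis (not along the pixel's ray), 0 where there is no reading.
- camera_params(name): a dict with "K" (3x3 intrinsics, pixels), "eye" and "orientation" of the camera in the world. Camera axes: x right, y up, looking along -z (the intrinsics and any distortion apply to the point x, -y, -z); pixel columns grow to the right and rows downward; lengths in m; the calibration is good to about 2 mm. A picture is of the moment at which its call begins: read the wrist's pose just before it. camera_params takes no time and is no camera call; for the wrist camera it gives the pose at the moment of the call.
- close_job(): hands the job in, once; it reports no verdict.
The state is a dict: "t": time; "q": joint angles; "dq": joint speeds; "joint_torque": joint torques, N m; "tool_pos": TCP position; "orientation": TCP orientation; "force": force on the tool from outside, world axes, zero at the start; "wrist_torque": the same for the moment, N m; "opening": finger opening in m.
Only numpy, scipy, OpenCV 4.12 (cv2) and the standard library are available. Lean on these libraries where they do the work, as an engineer would, in place of code of your own. Each camera call takes 0.05 s, during which the arm holds its last target.

## Task

The near foot of the small store rack hangs a little clear of the table. Push the yellow wedge, nose first, centrally and squarely under that rubber foot, in below the overhanging shelf, until it jams tight and has just begun to raise the rack, by a millimetre or two and no more; then let go so that it stays jammed. Leave the other things on the table where they are.

Things in the scene. Friction and masses are not known exactly. Their poses are not given: they have to be found in the camera images.
- rack_base: Small teal steel rack with brown boards and stock, 270 wide (x), 400 long (y), 285 tall, its stock to 375. Origin on the table straight below the centre of the loose foot; +y points level inward under the rack, the way to push the wedge; x sideways, z up. Its far feet stand at x +-110, y 290. The rack cannot slide, only tip up a little.
- foot_edge (a point): On the table, straight below the middle of the loose foot's outer edge (rack y = -20); axes as the rack's. The foot is a black rubber pad on a screw, 60 wide (x), 40 (y), flat below; its underside hangs 11 to 16 above the table, differing each time, not given. Over it is a crossbeam, underside 70 above the table, with posts at x +-110.
- shelf_edge (a point): Middle of the lower outer edge of the overhanging lowest shelf, 130 above the table, rack y = -90 (70 outside the foot's edge); axes as the rack's. The shelf is 22 thick, 270 wide. Below it there is no room for an upright gripper: lean it outward (body to -y, fingers pointing down and inward) by 30 to 45 degrees.
- rack (a joint): Tipping of the rack about its far feet, rad: 0 at rest, grows as the near foot is raised (0.01 lifts it about 3). It begins to rise when 4 to 7 N press up under the foot, then resists by 4 N more per mm of lift, so that a push of about 15 N on the wedge lifts it by 0.5 to 2.5.
- wedge: Yellow plastic wedge, 160 long (y), 40 wide (x), about 160 g, on its flat base; origin at the base's middle. +y points to the thin nose (y = 80, 4 thick); its top slopes up 1 in 6 to 24 high at y = -40; the grip block is y -80 to -40. Friction is 0.5 to 0.7: each newton of load on it costs 1.2 to 1.8 N of push, and once jammed it does not slip back.
- wedge_grip (a point): Centre of the wedge's grip block with black ribs: 34 wide (x), 40 long (y), 45 tall (this point is 22.5 above the base). Axes as the wedge's. The place to hold it, across x.
- wedge_nose (a point): Middle of the lower edge of the wedge's thin nose, at base height. Axes as the wedge's.
- tape_roll: Bystander: roll of brown tape lying flat, 90 across, 45 tall; origin under its centre. It lies near the wedge.
- squeeze_a: Bystander: white squeeze bottle, 54 across, 140 tall; origin under its centre.
- squeeze_b: Bystander: white squeeze bottle with red nozzle, 54 across, 140 tall; origin under its centre.
- spice_jar: Bystander: jar with green label, 80 across, 130 tall; origin under its centre.
- red_basket: Bystander: red slatted basket, 220 x 160, 60 tall; origin under its centre.
- carton: Bystander: cardboard carton, 130 x 140, 70 tall; origin under its centre.
Not all that is in view belongs to the job. There is more than one size of the wedge; the job needs the middle-sized.

How it is judged:
On the way, in this order (a step that is already met when the one before it is completed fails the run):
1. the wedge, flat on the table, has its nose under the middle of the loose foot (y of wedge_nose in the frame of rack_base above -0.01 m and x of wedge_nose in the frame of rack_base between -0.02 and 0.02 m and height (world z) of wedge_nose below 0.006 m), for 0.1 s.
2. the wedge is jammed: it presses on the foot with more than 5 N and has begun to raise the rack (contact force between wedge and rack_base above 5 N and y of wedge_nose in the frame of rack_base above 0.01 m and value of joint rack above 0.0012 rad), for 0.2 s.
At the end, for the whole second after the job is handed in: The released wedge rests flat under the loose foot: nose at least 30 mm in past the foot's outer edge, within 25 mm of its middle sideways and 0.2 rad of square, pressed on with more than 4 N; the rack is tipped by 0.0012 to 0.012 rad (about 0.4 to 3.6 mm at the foot) (contact force between wedge and rack_base above 4 N and y of wedge_nose in the frame of rack_base between 0.01 and 0.1 m and x of wedge_nose in the frame of rack_base between -0.025 and 0.025 m and angle between the y axis of wedge and the y axis of rack_base, either way round below 0.2 rad and angle between wedge's own z axis and vertical below 0.06 rad and linear speed of wedge below 0.01 m/s and value of joint rack between 0.0012 and 0.012 rad); the robot touches nothing.
It fails at once if the rack is heaved up by more than 0.016 rad (5 mm at the foot) (value of joint rack above 0.016 rad).
It fails at once if a bystander is moved by more than 40 mm (distance of any of tape_roll, squeeze_a, squeeze_b, spice_jar, red_basket, carton from where it was at the start of the episode above 0.04 m).
It also fails if it takes over 58 s, if anything falls off the work surface, if the arm or the gripper's body presses on something with over 40 N, if the wrist force passes 120 N, or if a joint passes its speed limit or range.

## Working session

There is one attempt and no reset: what is moved stays moved. The work goes in short steps, Python scripts to look and compute and a tool call to move; the robot and the scene stay as the last step left them, time stands still between calls to the robot, and variables do not carry over. Pictures are saved under pics/ and viewed, and the job is handed in when it is done.

Besides the shell and the picture viewer there is one more tool, called after "Request:" by a JSON object that holds its "method" and its "body", one argument or row to a line. play_rows: Moves the arm, as the interface text tells. Its arguments: {"type":"object","properties":{"increments":{"type":"array"},"jaw":{"type":"number"},"squeeze":{"type":"number"}},"required":["increments"]}

```bash
ls; mkdir -p pics; cat > h.py <<'E'
from plant import *
import numpy as np, cv2
from scipy.spatial.transform import Rotation as R
def cam(n):
    p=camera_params(n); im,d=read_camera(n); return p,im,d
def rot(o):
    o=np.array(o,float)
    return o if o.shape==(3,3) else R.from_rotvec(o).as_matrix()
def world(p,d):
    K=np.array(p['K']); h,w=d.shape
    u,v=np.meshgrid(np.arange(w),np.arange(h))
    x=(u-K[0,2])/K[0,0]*d; y=(v-K[1,2])/K[1,1]*d
    P=np.stack([x,-y,-d],-1)
    return P@rot(p['orientation']).T+np.array(p['eye'])
def proj(p,X):
    K=np.array(p['K']); c=(np.atleast_2d(X)-np.array(p['eye']))@rot(p['orientation'])
    c=c*[1,-1,-1]; q=c@K.T; return q[:,:2]/q[:,2:]
E
python3 - <<'E'
from h import *
print(read_state())
for n in ['scene','top','wrist']:
    p,im,d=cam(n); print(n,p); cv2.imwrite(f'pics/{n}0.png',im); np.savez(f'{n}0.npz',im=im,d=d,K=p['K'],eye=p['eye'],o=p['orientation'])
E
```

```text
pics
{'t': 0.0, 'q': array([-1.31341138e+00,  1.31145981e-01,  1.48924234e+00,  2.28368031e-05,
        1.52297186e+00, -8.53637372e-02]), 'dq': array([ 8.35410591e-04, -5.89718207e-04,  6.76207803e-04,  5.34741004e-05,
        1.45138286e-03,  2.59545377e-05]), 'joint_torque': array([ 8.19494799e-04, -5.59832740e+01, -4.91768432e+01,  7.66322203e-02,
        3.50205728e-02, -1.65181036e-04]), 'tool_pos': array([ 0.20156206, -0.56457521,  0.22861676]), 'orientation': array([-2.56679178e+00,  1.80939833e+00,  2.10078982e-03]), 'force': array([ 0.58154089,  0.16311299, -0.03227632]), 'wrist_torque': array([-0.03095434,  0.02068651, -0.03770243]), 'opening': 0.09263235022943775}
scene {'K': array([[544.25914467,   0.        , 327.18253917],
       [  0.        , 544.25914467, 233.47531895],
       [  0.        ,   0.        ,   1.        ]]), 'eye': array([1.3588256 , 0.50289179, 0.80806783]), 'orientation': array([0.56606151, 1.0389784 , 1.94996118])}
top {'K': array([[467.10167376,   0.        , 322.4411555 ],
       [  0.        , 467.10167376, 236.32811039],
       [  0.        ,   0.        ,   1.        ]]), 'eye': array([ 0.44124519, -0.10371781,  1.160557  ]), 'orientation': array([ 0.03666665, -0.00603766, -1.59642119])}
wrist {'K': array([[387.52904017,   0.        , 317.53468651],
       [  0.        , 387.52904017, 236.11479862],
       [  0.        ,   0.        ,   1.        ]]), 'eye': array([ 0.26976728, -0.54102575,  0.38495729]), 'orientation': array([-0.22452439,  0.15922493, -1.21998247])}
```

View pics/scene0.png

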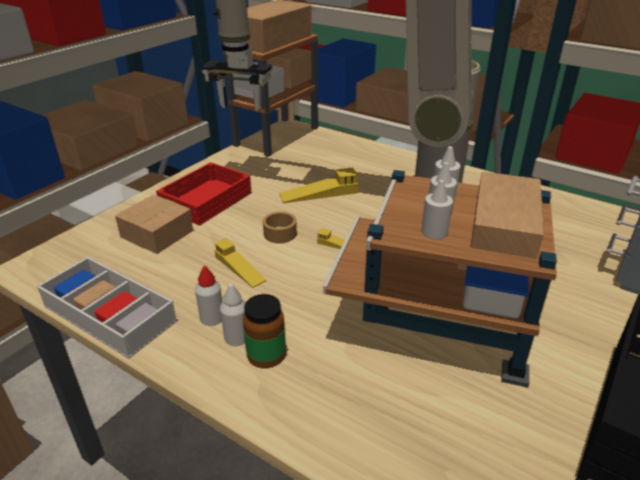

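View pics/top0.png

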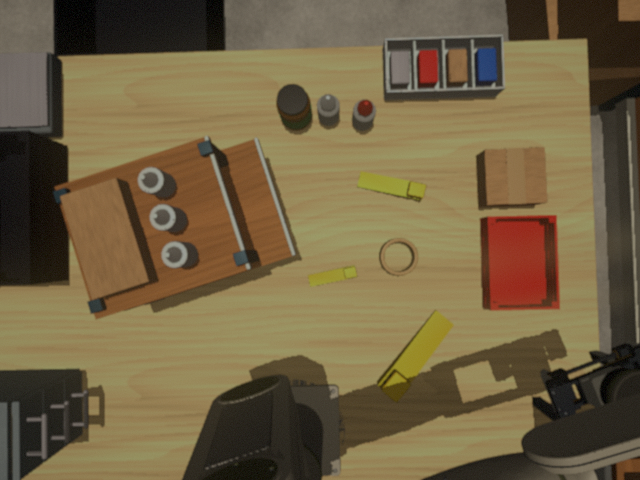

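View pics/wrist0.png

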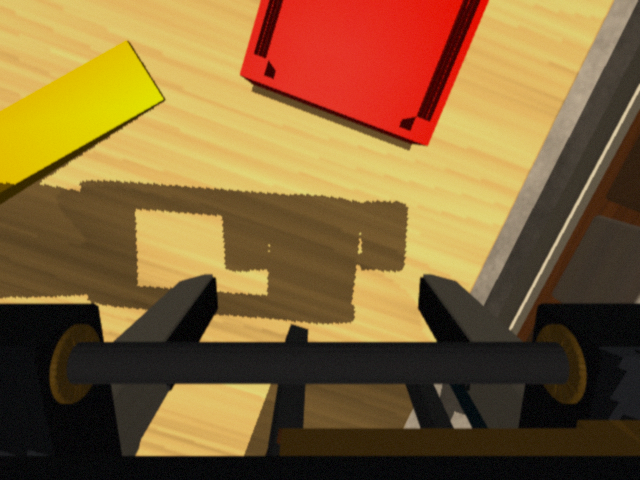

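Three yellow wedges show in the top image: small at (332,276), middle at (392,186) and large at (415,355). I'll measure them and the rack.

```bash
cat > m.py <<'E'
from h import *
z=np.load('top0.npz'); p=dict(K=z['K'],eye=z['eye'],orientation=z['o']); im=z['im'];d=z['d']
W=world(p,d)
hsv=cv2.cvtColor(im,cv2.COLOR_BGR2HSV)
m=((hsv[...,0]>22)&(hsv[...,0]<35)&(hsv[...,1]>170)&(hsv[...,2]>60)).astype(np.uint8)
n,l,s,c=cv2.connectedComponentsWithStats(m)
for i in range(1,n):
    if s[i,4]<60: continue
    P=W[l==i]; r=cv2.minAreaRect(P[:,:2].astype(np.float32))
    print(s[i],c[i],np.round(r[0],4),np.round(r[1],4),round(r[2],1),'zmax',P[:,2].max().round(3), 'hi part',P[P[:,2]>.03][:,:2].mean(0).round(3))
# table height
print('table z',np.median(W[200:230,440:470,2]),np.median(W[330:360,200:230,2]))
# shelf plane
S=(W[...,2]>.135)&(W[...,2]<.175); S[:, :150]=0;S[:120]=0;S[290:]=0;S[:,310:]=0
P=W[S]; r=cv2.minAreaRect(P[:,:2].astype(np.float32)); print('shelf',np.round(cv2.boxPoints(r),4),r[2],np.percentile(P[:,2],[5,50,95]))
big=cv2.resize(im[110:310,150:450],None,fx=2.6,fy=2.6,interpolation=cv2.INTER_CUBIC);cv2.imwrite('pics/topcrop.png',big)
for nm,(u,v) in dict(tape=(398,240),carton=(515,178),basket=(522,262)).items(): print(nm,W[v,u].round(3))
E
python3 m.py
```

```text
[407 182  18  18 111] [414.87387387 190.81981982] [ 0.5764 -0.3075] [0.0368 0.0337] 77.6 zmax 0.05 hi part [ 0.576 -0.307]
[309 269  37  14 258] [326.32945736 276.13178295] [ 0.3745 -0.0896] [0.0231 0.0872] 8.9 zmax 0.033 hi part [ 0.373 -0.134]
[ 378  311   74   90 2279] [414.41421676 355.77182975] [ 0.2738 -0.1895] [0.3463 0.225 ] 50.1 zmax 1.161 hi part [ 0.135 -0.249]
table z 0.0002906673175852026 -0.0003115054989309973
shelf [[ 0.3609  0.209 ]
 [ 0.431  -0.0249]
 [ 0.6903  0.0529]
 [ 0.6201  0.2867]] 16.695903778076172 [0.14184491 0.14512531 0.15184651]
tape [ 0.458 -0.262  0.046]
carton [ 0.595 -0.534  0.069]
basket [ 0.397 -0.569  0.006]
```

```bash
python3 - <<'E'
from h import *
im=cv2.imread('pics/scene0.png');cv2.imwrite('pics/scenecrop.png',cv2.resize(im[150:350,190:460],None,fx=2.8,fy=2.8,interpolation=cv2.INTER_CUBIC))
E
```

```text
(no output)
```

View pics/topcrop.png

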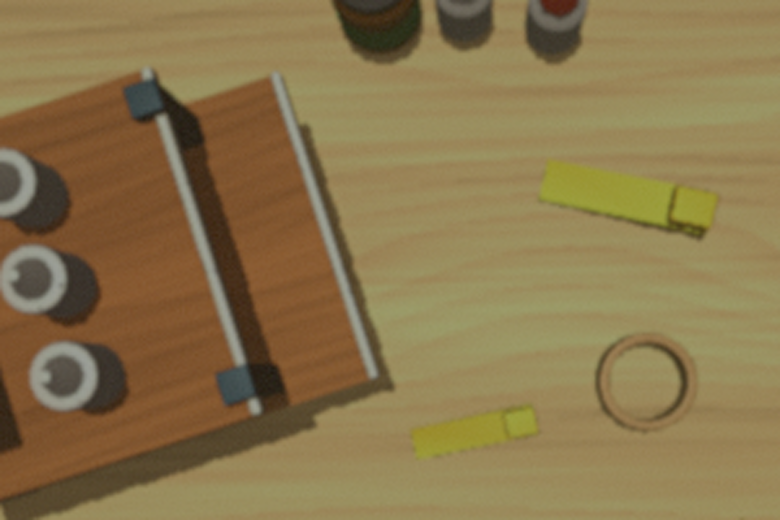

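View pics/scenecrop.png

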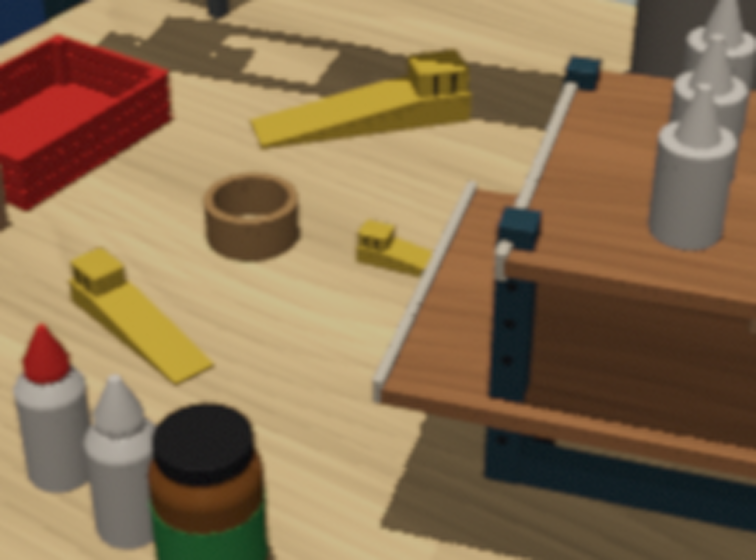

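```bash
python3 - <<'E'
from h import *
s=read_state(); T=rot(s['orientation']); print(T.round(4))
z=np.load('top0.npz'); p=dict(K=z['K'],eye=z['eye'],orientation=z['o']); im=z['im'];d=z['d']
W=world(p,d); hsv=cv2.cvtColor(im,cv2.COLOR_BGR2HSV)
m=((hsv[...,1]>135)&(hsv[...,2]>60)&(hsv[...,0]>25)&(hsv[...,0]<36)).astype(np.uint8)
n,l,st,c=cv2.connectedComponentsWithStats(m)
for i in range(1,n):
    if st[i,4]<100 or c[i][1]>400: continue
    P=W[l==i]; P=P[P[:,2]<.12]; r=cv2.minAreaRect(P[:,:2].astype(np.float32)); print(c[i],np.round(r[0],3),np.round(r[1],3),round(r[2],1)); 
    if abs(c[i][1]-186)<8: print(cv2.boxPoints(r).round(4))
print((-np.linalg.inv(T)@np.array([0.2,-.565,0])/.6).round(3),'inward in tool axes')
E
```

```text
[[ 3.361e-01 -9.418e-01 -4.000e-04]
 [-9.418e-01 -3.361e-01  1.400e-03]
 [-1.400e-03 -1.000e-04 -1.000e+00]]
[390.76003735 185.20915033] [ 0.596 -0.252] [0.157 0.045] 75.8
[[ 0.5546 -0.3223]
 [ 0.5985 -0.3334]
 [ 0.6371 -0.1811]
 [ 0.5932 -0.17  ]]
[332.25830258 275.61254613] [ 0.375 -0.102] [0.029 0.117] 11.3
[418.97929737 347.89272271] [ 0.182 -0.301] [0.057 0.225] 48.9
[395.03636364 379.79090909] [ 0.136 -0.241] [0.023 0.041] 14.0
[-0.999 -0.003  0.001] inward in tool axes
```

Tool x is radial here. There's no tilt command, so I'll see what a target inside the inner reach limit does. The lean I need, fingers toward azimuth about 107°, points at the base from here.

Request:
{"method": "play_rows", "body": {
  "increments": [
    [[-5,0,0,0],[-10,0,0,0],[-15,0,0,0],[-20,0,0,0],[-25,0,0,0]]
  ]
}}

```text
t: 0.65
tool_pos: [0.1172, -0.3277, 0.2284]
orientation: [-2.567, 1.809, 0.003]
force: [-0.2, 1.0, 1.9]
opening: 0.0928
```

```bash
cat > st.py <<'E'
from h import *
s=read_state(); T=rot(s['orientation']); print(round(s['t'],2),'q',s['q'].round(3),'pos',s['tool_pos'].round(4)); print(T.round(3)); print('F',s['force'].round(2),'open',round(s['opening'],4))
zf=T[:,2]; print('tilt deg',np.degrees(np.arccos(-zf[2])).round(2),'az',np.degrees(np.arctan2(zf[1],zf[0])).round(1))
E
python3 st.py
```

```text
0.65 q [-1.375 -0.609  2.116 -0.     1.637 -0.147] pos [ 0.1172 -0.3277  0.2284]
[[ 0.336 -0.942 -0.001]
 [-0.942 -0.336  0.002]
 [-0.002 -0.    -1.   ]]
F [-0.19  0.96  1.85] open 0.0928
tilt deg 0.13 az 105.9
```

Request:
{"method": "play_rows", "body": {
  "increments": [
    [[-4,0,0,0],[-8,0,0,0],[-12,0,0,0],[-16,0,0,0],[-20,0,0,0]]
  ]
}}

```text
t: 1.15
tool_pos: [0.0854, -0.2389, 0.2364]
orientation: [-2.544, 1.793, 0.063]
force: [0.3, -1.1, -0.3]
opening: 0.0929
```

```bash
python3 st.py
```

```text
1.15 q [-1.417 -0.892  2.258 -0.01   1.825 -0.191] pos [ 0.0854 -0.2389  0.2364]
[[ 0.336 -0.942 -0.017]
 [-0.941 -0.336  0.047]
 [-0.05   0.    -0.999]]
F [ 0.25 -1.09 -0.28] open 0.0929
tilt deg 2.84 az 109.7
```

It leans in the right direction (2.8° at azimuth 110°), and each call starts from the measured pose, so the lean ratchets up. Joint 2 is at its limit, so I'll continue gently.

Request:
{"method": "play_rows", "body": {
  "increments": [
    [[-15,0,0,0],[-15,0,0,0],[-15,0,0,0],[-15,0,0,0],[-15,0,0,0]]
  ]
}}

```text
t: 1.65
tool_pos: [0.0789, -0.2204, 0.2578]
orientation: [-2.52, 1.776, 0.123]
force: [-0.1, -0.2, -0.1]
opening: 0.093
```

```bash
python3 st.py
```

```text
1.65 q [-1.418 -0.892  2.221 -0.02   1.908 -0.196] pos [ 0.0789 -0.2204  0.2578]
[[ 0.335 -0.942 -0.033]
 [-0.937 -0.336  0.091]
 [-0.097  0.    -0.995]]
F [-0.09 -0.22 -0.14] open 0.093
tilt deg 5.56 az 109.8
```

Request:
{"method": "play_rows", "body": {
  "increments": [
    [[-30,0,0,0],[-30,0,0,0]]
  ]
}}

```text
t: 1.85
tool_pos: [0.0726, -0.2023, 0.2786]
orientation: [-2.497, 1.759, 0.178]
force: [0.2, 0.6, 1.4]
opening: 0.0932
```

```bash
python3 st.py
```

```text
1.85 q [-1.419 -0.892  2.187 -0.03   1.986 -0.202] pos [ 0.0726 -0.2023  0.2786]
[[ 0.333 -0.942 -0.048]
 [-0.932 -0.336  0.134]
 [-0.142  0.    -0.99 ]]
F [0.19 0.64 1.44] open 0.0932
tilt deg 8.16 az 109.7
```

Request:
{"method": "play_rows", "body": {
  "increments": [
    [[-40,0,10,0],[-40,0,10,0]]
  ]
}}

```text
t: 2.05
tool_pos: [0.0673, -0.1871, 0.2821]
orientation: [-2.473, 1.743, 0.232]
force: [-0.4, -0.9, -0.5]
opening: 0.093
```

```bash
python3 st.py
```

```text
2.05 q [-1.419 -0.892  2.185 -0.04   2.031 -0.206] pos [ 0.0673 -0.1871  0.2821]
[[ 0.331 -0.942 -0.063]
 [-0.925 -0.336  0.175]
 [-0.186  0.    -0.983]]
F [-0.39 -0.88 -0.51] open 0.093
tilt deg 10.69 az 109.7
```

Request:
{"method": "play_rows", "body": {
  "increments": [
    [[-40,0,20,0]]
  ]
}}

```text
t: 2.15
tool_pos: [0.0638, -0.1774, 0.2745]
orientation: [-2.455, 1.73, 0.271]
force: [0.8, 0.4, -0.9]
opening: 0.0932
```

Request:
{"method": "play_rows", "body": {
  "increments": [
    [[-40,0,20,0]]
  ]
}}

```text
t: 2.25
tool_pos: [0.0601, -0.1664, 0.2658]
orientation: [-2.434, 1.716, 0.315]
force: [-0.6, -1.2, -0.6]
opening: 0.0931
```

```bash
python3 st.py
```

```text
2.25 q [-1.415 -0.892  2.225 -0.055  2.06  -0.207] pos [ 0.0601 -0.1664  0.2658]
[[ 0.325 -0.942 -0.086]
 [-0.911 -0.336  0.239]
 [-0.254  0.001 -0.967]]
F [-0.62 -1.24 -0.64] open 0.0931
tilt deg 14.72 az 109.9
```

Request:
{"method": "play_rows", "body": {
  "increments": [
    [[4,0,0,-0.14],[8,0,0,-0.28],[12,0,0,-0.42],[12,0,0,-0.56],[12,0,0,-0.7]]
  ]
}}

```text
t: 2.75
tool_pos: [0.0989, -0.2746, 0.2327]
orientation: [-2.817, 0.752, 0.221]
force: [0.8, -0.2, 0.9]
opening: 0.0928
```

Request:
{"method": "play_rows", "body": {
  "increments": [
    [[0,0,0,-0.14],[0,0,0,-0.28],[0,0,0,-0.42],[0,0,0,-0.56],[0,0,0,-0.7]]
  ]
}}

```text
t: 3.25
tool_pos: [0.0987, -0.2737, 0.2316]
orientation: [-2.869, -0.265, 0.097]
force: [-0.3, -0.3, 0.4]
opening: 0.0929
```

```bash
python3 st.py
```

```text
3.25 q [-1.358 -0.476  2.046 -0.036  1.837 -1.547] pos [ 0.0987 -0.2737  0.2316]
[[ 0.981  0.171 -0.089]
 [ 0.189 -0.95   0.249]
 [-0.042 -0.261 -0.964]]
F [-0.29 -0.35  0.42] open 0.0929
tilt deg 15.32 az 109.7
```

Request:
{"method": "play_rows", "body": {
  "increments": [
    [[0,-5,1,0],[0,-10,2,0],[0,-15,4,0]]
  ]
}}

```text
t: 3.55
tool_pos: [0.0794, -0.1475, 0.2339]
orientation: [-2.844, -0.263, 0.108]
force: [-13.1, 31.6, 30.0]
opening: 0.0928
```

Request:
{"method": "play_rows", "body": {
  "increments": [
    [[0,-40,20,0]]
  ]
}}

```text
t: 3.65
tool_pos: [0.0857, -0.1299, 0.2254]
orientation: [-2.805, -0.259, 0.128]
force: [0.2, -0.2, 0.1]
opening: 0.0928
```

Request:
{"method": "play_rows", "body": {
  "increments": [
    [[0,-40,20,0]]
  ]
}}

```text
t: 3.75
tool_pos: [0.0938, -0.1111, 0.22]
orientation: [-2.771, -0.255, 0.149]
force: [0.5, -0.4, 0.0]
opening: 0.0931
```

```bash
python3 st.py
```

```text
3.75 q [-1.21  -0.891  2.331 -0.009  2.072 -1.396] pos [ 0.0938 -0.1111  0.22  ]
[[ 0.978  0.158 -0.135]
 [ 0.195 -0.922  0.336]
 [-0.071 -0.355 -0.932]]
F [ 0.51 -0.36  0.04] open 0.0931
tilt deg 21.2 az 111.9
```

Request:
{"method": "play_rows", "body": {
  "increments": [
    [[0,2,-3,0],[0,4,-6,0],[0,6,-10,0],[0,6,-14,0],[0,6,-18,0]]
  ]
}}

```text
t: 4.25
tool_pos: [0.1275, -0.2269, 0.3665]
orientation: [-2.767, -0.255, 0.15]
force: [0.3, 0.2, -0.1]
opening: 0.0934
```

```bash
python3 st.py; python3 - <<'E'
from h import *
p,im,d=cam('scene'); cv2.imwrite('pics/s1.png',im)
E
```

```text
4.25 q [-1.234 -0.459  1.814 -0.02   2.161 -1.425] pos [ 0.1275 -0.2269  0.3665]
[[ 0.978  0.157 -0.136]
 [ 0.195 -0.92   0.339]
 [-0.072 -0.358 -0.931]]
F [ 0.26  0.2  -0.08] open 0.0934
tilt deg 21.44 az 111.9
```

View pics/s1.png

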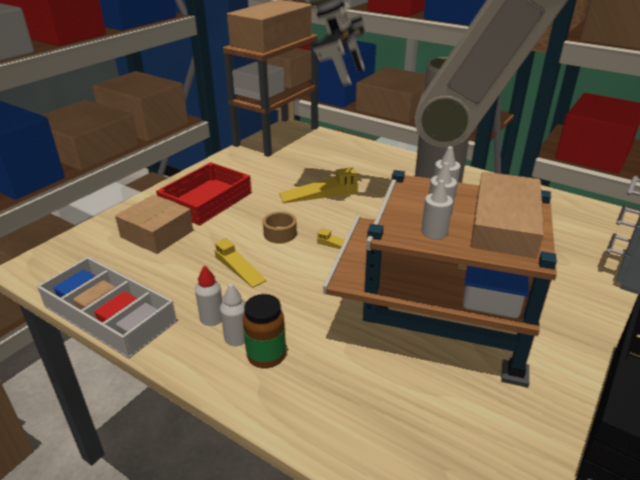

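Request:
{"method": "play_rows", "body": {
  "increments": [
    [[-2,-1,0,0],[-4,-2,0.5,0],[-5,-4,1,0],[-5,-5,1.5,0],[-5,-6,2,0]]
  ]
}}

```text
t: 4.8
tool_pos: [0.0667, -0.1759, 0.3768]
orientation: [-2.773, -0.254, 0.148]
force: [-0.5, -1.1, 0.1]
opening: 0.0931
```

Request:
{"method": "play_rows", "body": {
  "increments": [
    [[0,-2,0.7,0],[0,-4,1.4,0],[0,-6,2,0],[0,-7.5,2.5,0],[0,-9,3,0]]
  ]
}}

```text
t: 5.3
tool_pos: [0.0548, -0.0956, 0.3844]
orientation: [-2.758, -0.252, 0.155]
force: [0.4, 1.3, -1.0]
opening: 0.0928
```

```bash
python3 st.py
```

```text
5.3 q [-1.335 -0.892  2.033 -0.08   2.379 -1.565] pos [ 0.0548 -0.0956  0.3844]
[[ 0.978  0.155 -0.14 ]
 [ 0.195 -0.917  0.348]
 [-0.075 -0.367 -0.927]]
F [ 0.42  1.28 -0.96] open 0.0928
tilt deg 22.02 az 111.9
```

```bash
cat > kin.py <<'E'
import numpy as np
from scipy.optimize import least_squares
from scipy.spatial.transform import Rotation as R
D=[([-1.313,.131,1.489,0,1.523,-.0854],[.20156,-.56457,.22862]),
([-1.375,-.609,2.116,0,1.637,-.147],[.1172,-.3277,.2284]),
([-1.417,-.892,2.258,-.01,1.825,-.191],[.0854,-.2389,.2364]),
([-1.418,-.892,2.221,-.02,1.908,-.196],[.0789,-.2204,.2578]),
([-1.419,-.892,2.187,-.03,1.986,-.202],[.0726,-.2023,.2786]),
([-1.419,-.892,2.185,-.04,2.031,-.206],[.0673,-.1871,.2821]),
([-1.415,-.892,2.225,-.055,2.06,-.207],[.0601,-.1664,.2658]),
([-1.358,-.476,2.046,-.036,1.837,-1.547],[.0987,-.2737,.2316]),
([-1.21,-.891,2.331,-.009,2.072,-1.396],[.0938,-.1111,.22]),
([-1.234,-.459,1.814,-.02,2.161,-1.425],[.1275,-.2269,.3665]),
([-1.335,-.892,2.033,-.08,2.379,-1.565],[.0548,-.0956,.3844])]
def fk(q,P):
    a1,h,l2,l3,a3,L,e=P[:7]
    Ry=lambda a:R.from_euler('y',a).as_matrix(); Rz=lambda a:R.from_euler('z',a).as_matrix()
    B=Rz(q[0]); p=np.array([a1,0,h]); M=Ry(q[1]); p=p+M@[0,0,l2]; M=M@Ry(q[2]); p=p+M@[a3,e,l3]
    M=M@Rz(q[3]*P[7])@Ry(q[4]); p=p+M@[0,0,L]; return B@p, B@M
def fit():
    f=lambda P:np.concatenate([fk(q,list(P)+[s])[0]-x for q,x in D])
    best=None
    for s in (1,-1):
        r=least_squares(f,[0.,.35,.4,.4,0,.25,.05])
        if best is None or r.cost<best[0]: best=(r.cost,list(r.x)+[s])
    return best
if __name__=='__main__':
    c,P=fit(); print(c,np.round(P,4)); 
    f=np.array([fk(q,P)[0]-x for q,x in D]); print(np.abs(f).max(0)); print(fk(D[-1][0],P)[1][:,2])
    for q2 in np.arange(2.0,2.51,.1):
        for lean in (25,35):
            q=[0,-.89,q2,0,np.pi+np.radians(lean)-q2+.89,0]; x=fk(q,P)[0]; print(round(q2,2),lean,'q4',round(q[4],2),x.round(3))
E
python3 kin.py
```

```text
3.229132908107234e-07 [3.000e-04 3.173e-01 3.687e-01 5.530e-01 6.060e-02 3.662e-01 5.130e-02
 1.000e+00]
[0.00032157 0.0001445  0.0002783 ]
[-0.14020023  0.34721632 -0.92724577]
2.0 25 q4 2.47 [0.081 0.051 0.409]
2.0 35 q4 2.64 [0.026 0.051 0.441]
2.1 25 q4 2.37 [0.098 0.051 0.356]
2.1 35 q4 2.54 [0.043 0.051 0.388]
2.2 25 q4 2.27 [0.109 0.051 0.301]
2.2 35 q4 2.44 [0.054 0.051 0.333]
2.3 25 q4 2.17 [0.115 0.051 0.246]
2.3 35 q4 2.34 [0.059 0.051 0.278]
2.4 25 q4 2.07 [0.115 0.051 0.191]
2.4 35 q4 2.24 [0.059 0.051 0.222]
2.5 25 q4 1.97 [0.109 0.051 0.135]
2.5 35 q4 2.14 [0.054 0.051 0.167]
```

The fitted kinematics are accurate to 0.3 mm. About 25° of lean is what the inner limit allows before the tool gets near the robot's own base. Grasping the rear of the grip block should make that enough. I'll add a few degrees lower down, gently.

Request:
{"method": "play_rows", "body": {
  "increments": [
    [[0.2,2.5,2.3,0],[0.4,5,4.6,0],[0.6,7.5,7,0],[0.8,10,9.3,0],[0.8,10,9.3,0]]
  ],
  "jaw": 5.5
}}

```text
t: 5.8
tool_pos: [0.0649, -0.1522, 0.2575]
orientation: [-2.751, -0.252, 0.156]
force: [-0.3, 0.9, -0.3]
opening: 0.0578
```

```bash
python3 st.py
```

```text
5.8 q [-1.347 -0.766  2.204 -0.068  2.089 -1.552] pos [ 0.0649 -0.1522  0.2575]
[[ 0.978  0.154 -0.142]
 [ 0.195 -0.915  0.354]
 [-0.075 -0.374 -0.924]]
F [-0.33  0.89 -0.25] open 0.0578
tilt deg 22.41 az 111.8
```

Request:
{"method": "play_rows", "body": {
  "increments": [
    [[-1,-0.8,0.3,0],[-2,-1.6,0.6,0],[-2,-2.4,0.9,0],[-2,-3.2,1.2,0]]
  ]
}}

```text
t: 6.2
tool_pos: [0.0398, -0.1251, 0.2616]
orientation: [-2.748, -0.25, 0.157]
force: [1.7, -4.0, 1.6]
opening: 0.0553
```

Request:
{"method": "play_rows", "body": {
  "increments": [
    [[0,-20,12,0]]
  ]
}}

```text
t: 6.3
tool_pos: [0.0436, -0.1128, 0.2571]
orientation: [-2.716, -0.246, 0.168]
force: [-0.2, 0.4, -0.9]
opening: 0.0549
```

Request:
{"method": "play_rows", "body": {
  "increments": [
    [[0,-20,12,0]]
  ]
}}

```text
t: 6.4
tool_pos: [0.0489, -0.099, 0.2531]
orientation: [-2.683, -0.242, 0.182]
force: [0.1, 1.1, 0.5]
opening: 0.0551
```

```bash
python3 st.py
```

```text
6.4 q [-1.346 -0.893  2.296 -0.086  2.193 -1.56 ] pos [ 0.0489 -0.099   0.2531]
[[ 0.976  0.141 -0.166]
 [ 0.198 -0.889  0.413]
 [-0.089 -0.436 -0.896]]
F [0.15 1.08 0.54] open 0.0551
tilt deg 26.42 az 111.9
```

Lean is now 26°, enough by my clearance estimate. The wedge is turned about 31° from the rack's axis. Turning it in a tilted grip would tip it, so I'll first push its grip block sideways with closed fingers to yaw it. Planning that move now.

```bash
cat > plan.py <<'E'
from h import *
from kin import fit,fk
from scipy.optimize import least_squares
c,P=fit()
def frame(q,s5,c5):
    p,M=fk(q,P); return p,M@R.from_euler('z',s5*q[5]+c5).as_matrix()
def cal(s):
    for s5 in (1,-1):
        p,M=frame(s['q'],s5,0); rel=R.from_matrix(M.T@rot(s['orientation'])).as_rotvec(); print('s5',s5,rel.round(3))
def ik(pos,T,q0,s5,c5):
    def f(q):
        p,M=frame(q,s5,c5); return np.r_[(p-pos)*10,(M-T).ravel()]
    r=least_squares(f,q0); return r.x,r.cost
def go(target,turn=0):
    s=read_state(); T=rot(s['orientation']); d=T.T@(np.array(target)-s['tool_pos'])*100
    print('delta cm',d.round(2),'dist',np.linalg.norm(d).round(1))
E
python3 - <<'E'
from plan import *
s=read_state(); cal(s); print(c)
z=np.load('top0.npz'); p=dict(K=z['K'],eye=z['eye'],orientation=z['o']); W=world(p,z['d'])
m=(W[...,2]>.035)&(W[...,2]<.055); m[:230]=0;m[285:]=0;m[:,:370]=0;m[:,425:]=0
print('tape',cv2.minAreaRect(W[m][:,:2].astype(np.float32)))
for nm,(a,b,c_,e) in dict(bottles=(85,130,310,385),jar=(80,135,270,313)).items():
    M=W[a:b,c_:e].reshape(-1,3); M=M[M[:,2]>.08]; print(nm,M.min(0).round(3),M.max(0).round(3))
go([.517,-.323,.12])
E
```

```text
s5 1 [-0.     0.     3.142]
s5 -1 [0.    0.    0.022]
3.229132908107234e-07
tape ((0.419001042842865, -0.262767493724823), (0.08793535828590393, 0.08820302784442902), 88.36168670654297)
bottles [ 0.441 -0.212  0.08 ] [ 0.801 -0.062  1.161]
jar [ 0.441 -0.104  0.08 ] [0.812 0.015 1.161]
delta cm [42.44 32.3  -5.08] dist 53.6
```

```bash
cat >> plan.py <<'E'
def check(pts,turn=0,verbose=True):
    s=read_state(); T=rot(s['orientation'])@R.from_euler('z',turn).as_matrix(); q=np.array(s['q'])
    for p_ in pts:
        q,cc=ik(np.array(p_),T,q,1,np.pi); print(p_,q.round(2),'cost',round(cc,8))
E
python3 - <<'E'
from plan import *
check([[.1,-.13,.25],[.2,-.18,.22],[.3,-.22,.18],[.4,-.27,.14],[.517,-.323,.12],[.517,-.323,.03],[.6,-.3,.03],[.6,-.2,.03],[.57,-.02,.03]],-.09)
E
```

```text
[0.1, -0.13, 0.25] [-1.21 -0.7   2.2  -0.01  2.1  -1.48] cost 0.0
[0.2, -0.18, 0.22] [-1.03 -0.35  2.02  0.08  1.93 -1.29] cost 0.0
[0.3, -0.22, 0.18] [-0.9  -0.03  1.82  0.13  1.8  -1.17] cost 0.0
[0.4, -0.27, 0.14] [-0.82  0.29  1.55  0.16  1.74 -1.1 ] cost 0.0
[0.517, -0.323, 0.12] [-0.76  0.62  1.15  0.19  1.79 -1.02] cost 0.0
[0.517, -0.323, 0.03] [-0.76  0.72  1.19  0.19  1.66 -1.05] cost 0.0
[0.6, -0.3, 0.03] [-0.66  0.86  0.97  0.23  1.71 -0.95] cost 0.0
[0.6, -0.2, 0.03] [-0.56  0.72  1.18  0.27  1.62 -0.87] cost 0.0
[0.57, -0.02, 0.03] [-0.34  0.49  1.51  0.34  1.47 -0.71] cost 0.0
```

Request:
{"method": "play_rows", "body": {
  "increments": [
    [[2.5,1.9,-0.3,0.14],[5,3.8,-0.6,0.28],[7.5,5.8,-0.9,0.42],[10,7.7,-1.2,0.56],[12.7,9.7,-1.5,0.7]]
  ],
  "jaw": 0
}}

```text
t: 6.9
tool_pos: [0.1906, -0.1666, 0.2136]
orientation: [-2.654, 0.714, 0.387]
force: [-0.7, -0.7, 1.4]
opening: 0.0194
```

```bash
python3 st.py; python3 -c "
from plan import *
go([.517,-.323,.12])"
```

```text
6.9 q [-1.028 -0.397  2.068  0.076  1.925 -0.492] pos [ 0.1906 -0.1666  0.2136]
[[ 0.834 -0.526 -0.166]
 [-0.426 -0.806  0.412]
 [-0.35  -0.273 -0.896]]
F [-0.71 -0.67  1.39] open 0.0194
tilt deg 26.37 az 111.9
delta cm [37.16 -2.   -3.47] dist 37.4
```

Request:
{"method": "play_rows", "body": {
  "increments": [
    [[4.5,-0.2,-0.4,0.14],[9,-0.5,-0.8,0.28],[13.5,-0.7,-1.2,0.42],[18,-1,-1.7,0.56],[22,-1.2,-2,0.7]]
  ]
}}

```text
t: 7.4
tool_pos: [0.3863, -0.2593, 0.1579]
orientation: [-2.319, 1.639, 0.559]
force: [-0.5, -0.6, 0.1]
opening: 0.0008
```

```bash
python3 st.py; python3 -c "
from plan import *
go([.517,-.323,.12])"
```

```text
7.4 q [-0.827  0.224  1.588  0.16   1.762  0.4  ] pos [ 0.3863 -0.2593  0.1579]
[[ 0.295 -0.941 -0.166]
 [-0.846 -0.338  0.412]
 [-0.444  0.019 -0.896]]
F [-0.5  -0.65  0.09] open 0.0008
tilt deg 26.37 az 112.0
delta cm [ 10.93 -10.22  -1.4 ] dist 15.0
```

Request:
{"method": "play_rows", "body": {
  "increments": [
    [[2.2,-2,-0.3,0.14],[4.4,-4,-0.6,0.28],[6.6,-6,-0.9,0.42],[8.8,-8,-1.2,0.56],[10.9,-10.2,-1.4,0.7]]
  ]
}}

```text
t: 7.9
tool_pos: [0.5182, -0.3231, 0.1207]
orientation: [-1.682, 2.443, 0.678]
force: [-0.6, -0.8, 0.6]
opening: 0.0004
```

Request:
{"method": "play_rows", "body": {
  "increments": [
    [[0,0,0,0.14],[0,0,0,0.28],[0,0,0,0.42],[0,0,0,0.56],[0,0,0,0.7]]
  ]
}}

```text
t: 8.4
tool_pos: [0.5187, -0.3228, 0.1215]
orientation: [0.744, -2.907, -0.696]
force: [0.2, -0.2, -0.1]
opening: 0.0004
```

```bash
python3 st.py; python3 -c "
from plan import *
T=rot(read_state()['orientation']); print('x az',np.degrees(np.arctan2(T[1,0],T[0,0])))
go([.517,-.323,.03])"
```

```text
8.4 q [-0.753  0.625  1.141  0.192  1.795  1.89 ] pos [ 0.5187 -0.3228  0.1215]
[[-0.882 -0.441 -0.167]
 [-0.469  0.781  0.411]
 [-0.051  0.441 -0.896]]
F [ 0.17 -0.2  -0.13] open 0.0004
tilt deg 26.37 az 112.1
x az -151.9773358209963
delta cm [ 0.63 -3.98  8.22] dist 9.2
```

Request:
{"method": "play_rows", "body": {
  "increments": [
    [[0.1,-0.8,1.7,0.1],[0.2,-1.6,3.4,0.2],[0.3,-2.4,5,0.2],[0.5,-3.2,6.7,0.2],[0.6,-4,8.2,0.2]]
  ]
}}

```text
t: 8.9
tool_pos: [0.5172, -0.3228, 0.0287]
orientation: [0.447, -2.925, -0.675]
force: [-0.4, -0.6, -0.2]
opening: 0.0005
```

```bash
python3 st.py; python3 -c "
from plan import *
T=rot(read_state()['orientation']); print('x az',np.degrees(np.arctan2(T[1,0],T[0,0])))
s=read_state();p0=s['tool_pos']
go(p0+np.array([.958,.287,0])*.072)
p,im,d=cam('wrist'); cv2.imwrite('pics/w2.png',im)
p,im,d=cam('scene'); cv2.imwrite('pics/s2.png',cv2.resize(im[150:400,150:450],None,fx=2.4,fy=2.4))"
```

```text
8.9 q [-0.755  0.719  1.184  0.187  1.661  2.06 ] pos [ 0.5172 -0.3228  0.0287]
[[-0.951 -0.26  -0.168]
 [-0.307  0.858  0.412]
 [ 0.037  0.443 -0.896]]
F [-0.38 -0.63 -0.17] open 0.0005
tilt deg 26.41 az 112.2
x az -162.11454147542887
delta cm [-7.19 -0.02 -0.31] dist 7.2
```

View pics/w2.png

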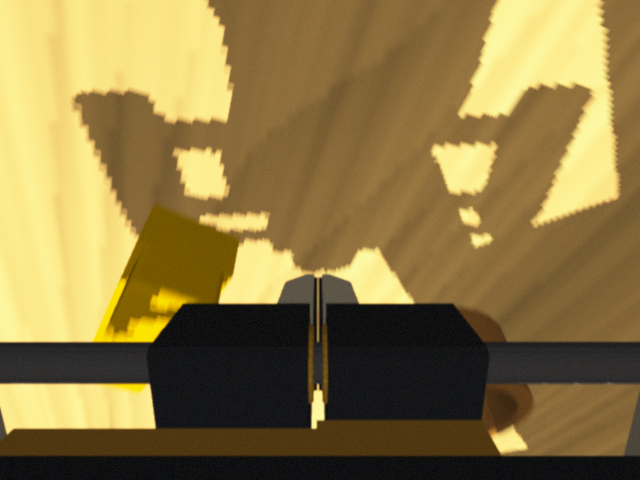

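View pics/s2.png

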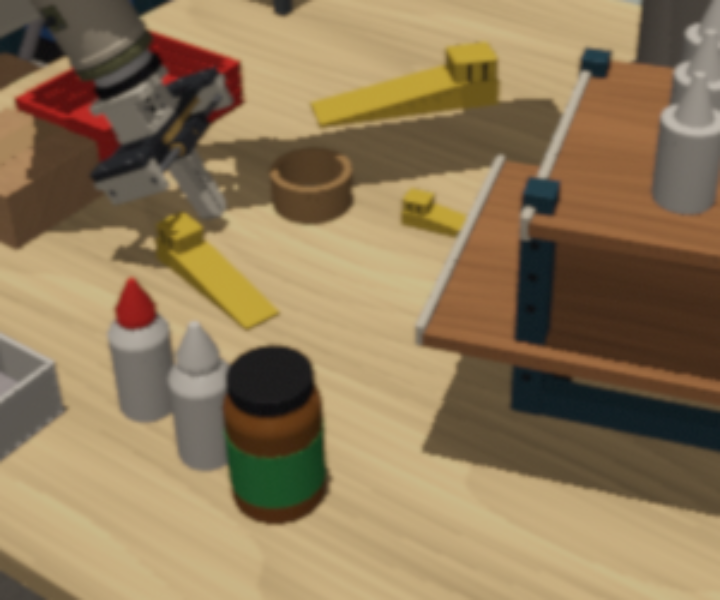

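Request:
{"method": "play_rows", "body": {
  "increments": [
    [[-1.4,0,-0.05,0],[-2.6,0,-0.1,0],[-3.8,0,-0.15,0],[-5,0,-0.2,0],[-6.2,0,-0.25,0]]
  ]
}}

```text
t: 9.5
tool_pos: [0.5767, -0.3036, 0.0272]
orientation: [0.446, -2.922, -0.678]
force: [-1.3, -1.4, 1.6]
opening: 0.0003
```

```bash
cat > wz.py <<'E'
from h import *
A=np.radians(16.7); O=np.array([.535,.100]); RY=np.array([-np.sin(A),np.cos(A)]); RX=np.array([np.cos(A),np.sin(A)])
def wedge(n='top',save=None,show=True):
    p,im,d=cam(n); W=world(p,d); hsv=cv2.cvtColor(im,cv2.COLOR_BGR2HSV)
    m=((hsv[...,1]>130)&(hsv[...,2]>60)&(hsv[...,0]>24)&(hsv[...,0]<36)&(W[...,2]<.08)&(W[...,0]>.48)&(W[...,0]<.75)&(W[...,1]<.2)).astype(np.uint8)
    k,l,st,c=cv2.connectedComponentsWithStats(m)
    P=W[m>0]; P=P[P[:,2]>.002] if n=='top' else P
    r=cv2.minAreaRect(P[:,:2].astype(np.float32)); 
    print('rect',np.round(r[0],4),np.round(r[1],4),round(r[2],1)); b=cv2.boxPoints(r); print(b.round(4).tolist())
    # rack coords
    print('rackcoords',np.c_[(b-O)@RX,(b-O)@RY].round(4).tolist()); hi=P[P[:,2]>.035]; print('hi',len(hi),hi.mean(0).round(4))
    if save: cv2.imwrite(save,im)
    return p,im,d,P
if __name__=='__main__':
    import sys
    wedge(save=sys.argv[1])
E
python3 st.py; python3 wz.py pics/t3.png
```

```text
9.5 q [-0.684  0.818  1.039  0.216  1.696  2.137] pos [ 0.5767 -0.3036  0.0272]
[[-0.951 -0.258 -0.17 ]
 [-0.307  0.857  0.414]
 [ 0.039  0.446 -0.894]]
F [-1.33 -1.42  1.64] open 0.0003
tilt deg 26.57 az 112.4
rect [ 0.6128 -0.2393] [0.0437 0.1678] 1.9
[[0.5881999731063843, -0.15620000660419464], [0.5938000082969666, -0.3237999975681305], [0.637499988079071, -0.3224000036716461], [0.6317999958992004, -0.15469999611377716]]
rackcoords [[-0.0227, -0.2606], [-0.0655, -0.4229], [-0.0232, -0.434], [0.0196, -0.2718]]
hi 206 [ 0.6122 -0.2904  0.0448]
```

View pics/t3.png

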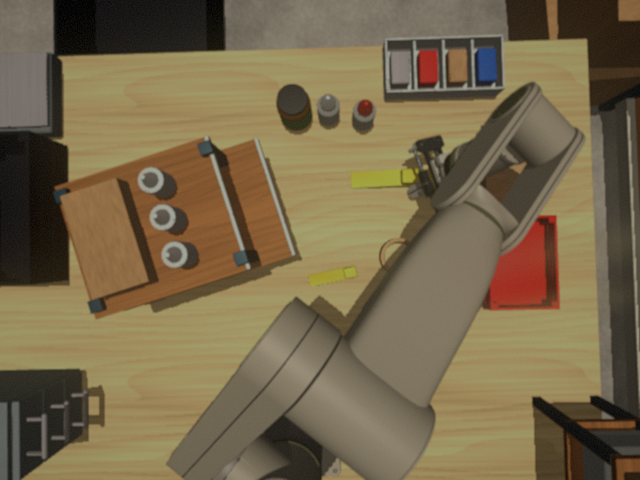

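Request:
{"method": "play_rows", "body": {
  "increments": [
    [[-0.7,0,-0.05,0],[-1.4,0,-0.1,0],[-2.1,0,-0.1,0],[-2.8,0,-0.15,0]]
  ]
}}

```text
t: 9.95
tool_pos: [0.6055, -0.2945, 0.0277]
orientation: [0.447, -2.923, -0.678]
force: [-0.3, -0.5, 0.5]
opening: 0.0005
```

```bash
python3 st.py; python3 wz.py pics/t4.png
```

```text
9.95 q [-0.653  0.869  0.959  0.23   1.716  2.172] pos [ 0.6055 -0.2945  0.0277]
[[-0.951 -0.259 -0.169]
 [-0.307  0.857  0.414]
 [ 0.038  0.445 -0.894]]
F [-0.35 -0.45  0.54] open 0.0005
tilt deg 26.56 az 112.3
rect [ 0.6202 -0.2238] [0.0408 0.1549] 15.4
[[0.5799999833106995, -0.15449999272823334], [0.6211000084877014, -0.30390000343322754], [0.6603999733924866, -0.2930999994277954], [0.6193000078201294, -0.1437000036239624]]
rackcoords [[-0.0301, -0.2567], [-0.0336, -0.4116], [0.0072, -0.4126], [0.0108, -0.2577]]
hi 204 [ 0.6362 -0.2799  0.0451]
```

Wedge yaw is now 15.4°, against about 16.7° for the rack. Next: back off, open, and straddle the rear of the grip block.

Request:
{"method": "play_rows", "body": {
  "increments": [
    [[1.2,0,0,0],[1.2,0,-3,0],[1.2,0,-6,0],[1.2,0,-8,0],[1.2,0,-8,0]]
  ],
  "jaw": 6.5
}}

```text
t: 10.5
tool_pos: [0.6093, -0.3334, 0.1034]
orientation: [0.448, -2.929, -0.673]
force: [0.4, 0.6, 0.8]
opening: 0.0357
```

```bash
python3 st.py; python3 wz.py pics/t5.png; python3 - <<'E'
from plan import *
s=read_state(); T=rot(s['orientation']); t=np.array([.6374,-.288,.019])
go(t-.07*T[:,2]); go(t)
p,im,d=cam('scene'); cv2.imwrite('pics/s5.png',im)
np.savez('scene5.npz',im=im,d=d,K=p['K'],eye=p['eye'],o=p['orientation'])
E
```

```text
10.5 q [-0.688  0.868  0.817  0.224  1.857  2.17 ] pos [ 0.6093 -0.3334  0.1034]
[[-0.951 -0.261 -0.164]
 [-0.306  0.859  0.41 ]
 [ 0.034  0.441 -0.897]]
F [0.38 0.63 0.83] open 0.0357
tilt deg 26.23 az 111.8
rect [ 0.6221 -0.2253] [0.0426 0.1599] 16.2
[[0.5792999863624573, -0.15449999272823334], [0.6240000128746033, -0.30809998512268066], [0.664900004863739, -0.2962000072002411], [0.620199978351593, -0.14259999990463257]]
rackcoords [[-0.0308, -0.2565], [-0.0321, -0.4164], [0.0105, -0.4168], [0.0119, -0.2568]]
hi 235 [ 0.6373 -0.2824  0.0448]
delta cm [-4.38 -0.59  1.7 ] dist 4.7
delta cm [-4.38 -0.59  8.7 ] dist 9.8
```

Request:
{"method": "play_rows", "body": {
  "increments": [
    [[-1.5,-0.3,0.5,0],[-3,-0.6,1,0],[-4.5,-0.85,1.6,0],[-4.5,-0.85,1.6,0],[-4.5,-0.85,1.6,0]]
  ]
}}

```text
t: 11.1
tool_pos: [0.6491, -0.3169, 0.0775]
orientation: [0.447, -2.92, -0.681]
force: [0.5, -0.2, 0.3]
opening: 0.065
```

```bash
python3 - <<'E'
from h import *
z=np.load('top0.npz'); p=dict(K=z['K'],eye=z['eye'],orientation=z['o']); im=z['im'];W=world(p,z['d']); hsv=cv2.cvtColor(im,cv2.COLOR_BGR2HSV)
C=[]
for (u,v) in [(207,148),(240,258),(62,195),(97,305)]:
    m=np.zeros(im.shape[:2],bool); m[max(v-12,0):v+12,u-12:u+12]=1
    m&=(W[...,2]>.25)&(W[...,2]<.32)&(hsv[...,0]>90)&(hsv[...,0]<125)
    P=W[m]; r=cv2.minAreaRect(P[:,:2].astype(np.float32)); C.append(r[0]); print(m.sum(),np.round(r[0],4),np.round(r[1],4),np.median(P[:,2]).round(3))
C=np.array(C); print('near-x',C[0]-C[1],np.linalg.norm(C[0]-C[1]),'far',np.linalg.norm(C[2]-C[3]),np.linalg.norm(C[0]-C[2]),np.linalg.norm(C[1]-C[3]))
d=(C[2]+C[3]-C[0]-C[1])/2; print('y dir',d/np.linalg.norm(d),np.degrees(np.arctan2(-d[0],d[1])),'mid near',(C[0]+C[1])/2,'mid far',(C[2]+C[3])/2)
# shelf front lip
S=(W[...,2]>.12)&(W[...,2]<.18)
for v in range(150,250,14):
    us=np.where(S[v])[0]; us=us[(us>200)&(us<310)]
    print(v,us.max(),W[v,us.max()].round(4),W[v,us.max()-2].round(4))
E
python3 st.py; python3 -c "
from plan import *
go([.6397,-.290,.019])"
```

```text
33 [0.6388 0.132 ] [0.0202 0.0202] 0.285
61 [0.4291 0.0686] [0.0199 0.0195] 0.285
70 [0.5549 0.4109] [0.0229 0.0226] 0.285
5 [0.3441 0.349 ] [0.0149 0.0112] 0.286
near-x [0.20963439 0.06334143] 0.21899478496139568 far 0.21968287983775647 0.291205905514602 0.29296195723750046
y dir [-0.28911067  0.95729568] 16.804720462972675 mid near [0.53394194 0.10031741] mid far [0.44949742 0.3799279 ]
150 261 [0.6608 0.0448 0.1496] [0.66   0.0485 0.1539]
164 266 [0.6313 0.0357 0.1415] [0.6298 0.0389 0.1499]
178 270 [0.5989 0.0265 0.1498] [0.5985 0.0305 0.1528]
192 275 [0.5687 0.0169 0.1445] [0.5681 0.0206 0.1502]
206 280 [0.5387 0.0078 0.1339] [0.5371 0.0102 0.1516]
220 284 [ 0.5067 -0.0016  0.1469] [0.5064 0.0021 0.1529]
234 289 [ 0.4762 -0.0111  0.1395] [ 0.4759 -0.0077  0.1496]
248 293 [ 0.4453 -0.0201  0.1507] [ 0.4454 -0.0158  0.1515]
11.1 q [-0.643  0.982  0.692  0.242  1.867  2.219] pos [ 0.6491 -0.3169  0.0775]
[[-0.951 -0.259 -0.172]
 [-0.308  0.856  0.415]
 [ 0.039  0.448 -0.893]]
F [ 0.49 -0.16  0.32] open 0.065
tilt deg 26.7 az 112.4
delta cm [-0.17 -0.07  6.51] dist 6.5
```

View pics/s5.png

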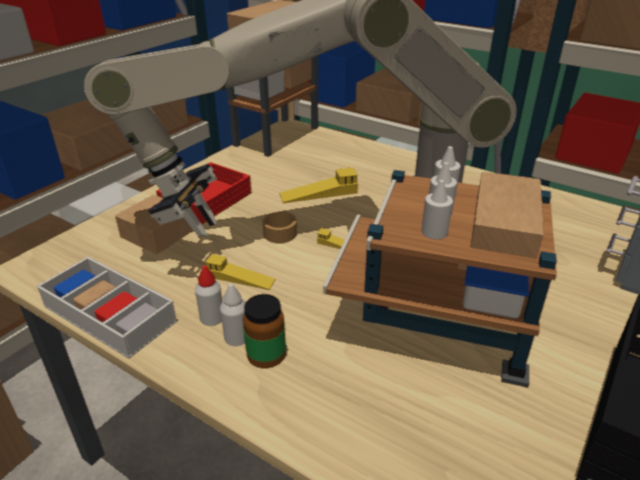

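Request:
{"method": "play_rows", "body": {
  "increments": [
    [[-0.2,0,2.2,0],[-0.2,-0.1,4.4,0],[-0.2,-0.1,5.8,0],[-0.2,-0.1,6.5,0],[-0.2,-0.1,6.5,0]]
  ]
}}

```text
t: 11.6
tool_pos: [0.6391, -0.2897, 0.0182]
orientation: [0.447, -2.919, -0.683]
force: [0.1, 0.1, -0.6]
opening: 0.0651
```

```bash
sed -i 's/A=np.radians(16.7); O=np.array(\[.535,.100\])/A=np.radians(16.8); O=np.array([.534,.1003])/' wz.py; python3 st.py; python3 wz.py pics/t6.png; python3 - <<'E'
from h import *
z=np.load('top0.npz'); p=dict(K=z['K'],eye=z['eye'],orientation=z['o']); W=world(p,z['d'])
m=(W[...,2]>.05)&(W[...,2]<.16)&(W[...,0]>.7)&(W[...,0]<.86)&(W[...,1]>-.26)&(W[...,1]<.03)
k,l,st,c=cv2.connectedComponentsWithStats(m.astype(np.uint8))
for i in range(1,k):
    if st[i,4]>60: print(W[l==i].min(0).round(3),W[l==i].max(0).round(3))
p,im,d=cam('scene'); cv2.imwrite('pics/s6.png',cv2.resize(im[150:400,100:400],None,fx=2.4,fy=2.4))
p,im,d=cam('wrist'); cv2.imwrite('pics/w6.png',im)
E
```

```text
11.6 q [-0.624  0.963  0.833  0.243  1.746  2.208] pos [ 0.6391 -0.2897  0.0182]
[[-0.951 -0.258 -0.173]
 [-0.308  0.855  0.416]
 [ 0.041  0.449 -0.893]]
F [ 0.09  0.12 -0.57] open 0.0651
tilt deg 26.8 az 112.6
rect [ 0.6219 -0.2271] [0.043  0.1632] 17.1
[[0.5774000287055969, -0.15539999306201935], [0.6254000067710876, -0.31139999628067017], [0.6664999723434448, -0.298799991607666], [0.6184999942779541, -0.1428000032901764]]
rackcoords [[-0.0324, -0.2574], [-0.0315, -0.4206], [0.0115, -0.4204], [0.0106, -0.2571]]
hi 234 [ 0.6375 -0.2825  0.0447]
[ 0.808 -0.259  0.05 ] [ 0.86  -0.242  0.066]
[ 0.737 -0.064  0.05 ] [0.812 0.015 0.136]
[ 0.747 -0.13   0.05 ] [ 0.801 -0.077  0.144]
[ 0.732 -0.212  0.05 ] [ 0.783 -0.16   0.144]
```

View pics/s6.png

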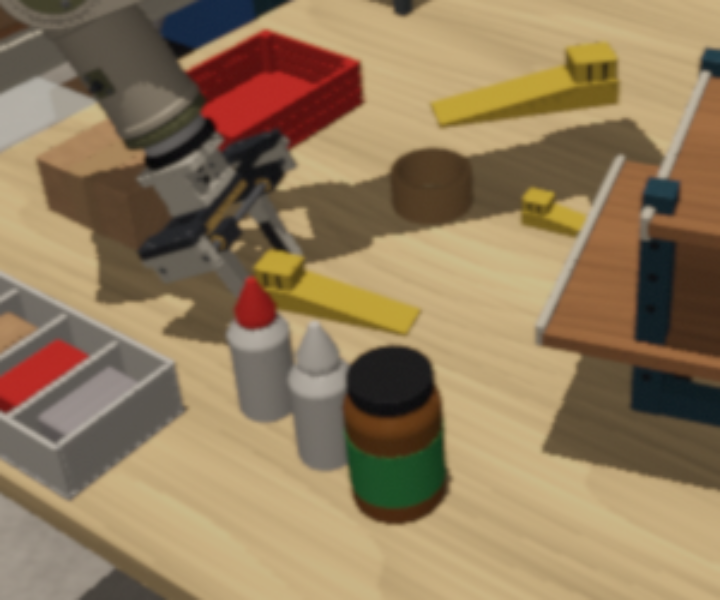

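View pics/w6.png

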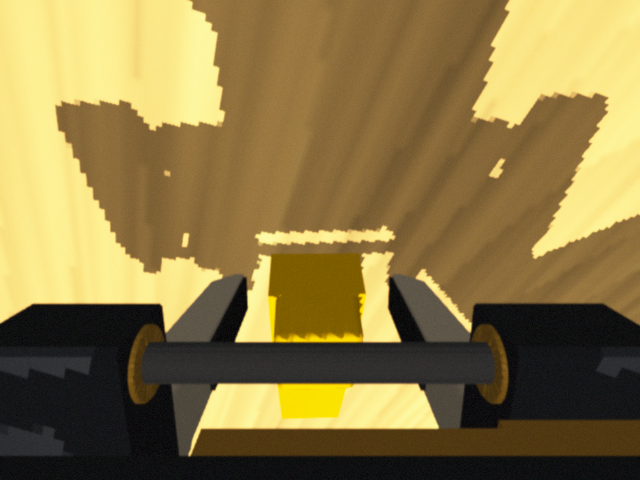

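Request:
{"method": "play_rows", "body": {
  "increments": [
    [[0,0,0,0],[0,0,0,0],[0,0,0,0],[0,0,0,0],[0,0,0,0]]
  ],
  "jaw": 2,
  "squeeze": 30
}}

```text
t: 12.25
tool_pos: [0.641, -0.2911, 0.0207]
orientation: [0.448, -2.923, -0.679]
force: [0.6, 0.1, 1.1]
opening: 0.0345
```

```bash
python3 st.py; python3 wz.py pics/t7.png; python3 - <<'E'
from h import *
p,im,d=cam('scene'); cv2.imwrite('pics/s7.png',cv2.resize(im[220:320,180:320],None,fx=5,fy=5))
E
```

```text
12.25 q [-0.624  0.962  0.829  0.243  1.747  2.208] pos [ 0.641  -0.2911  0.0207]
[[-0.951 -0.26  -0.169]
 [-0.308  0.857  0.414]
 [ 0.038  0.446 -0.894]]
F [0.61 0.07 1.07] open 0.0345
tilt deg 26.58 az 112.2
rect [ 0.6215 -0.2267] [0.0421 0.1618] 16.3
[[0.5785999894142151, -0.15489999949932098], [0.6238999962806702, -0.31029999256134033], [0.6643000245094299, -0.2985000014305115], [0.6190000176429749, -0.14309999346733093]]
rackcoords [[-0.031, -0.2572], [-0.0326, -0.419], [0.0095, -0.4194], [0.0111, -0.2576]]
hi 245 [ 0.6376 -0.2827  0.0447]
```

View pics/s7.png

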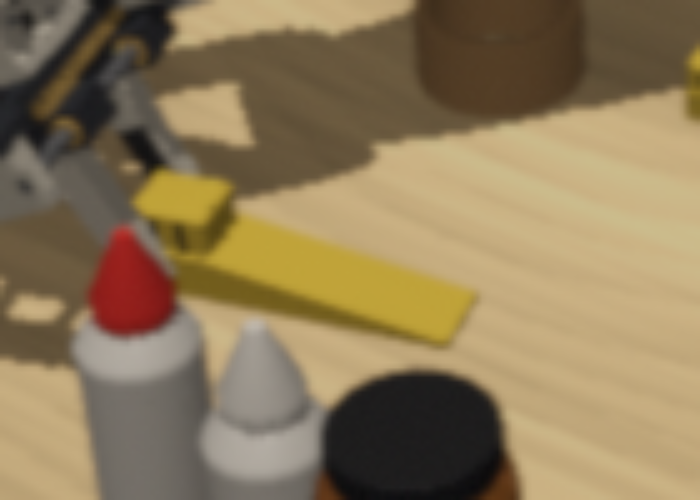

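Gripped (opening 34.5 mm). Next I'll slide it along the rack's axis until the nose is about 50 mm short of the foot's centre.

Request:
{"method": "play_rows", "body": {
  "increments": [
    [[-0.3,1.8,0.9,0],[-0.6,3.7,1.84,0],[-0.9,5.5,2.75,0],[-1,7.4,3.7,0],[-1.2,9.2,4.6,0]]
  ]
}}

```text
t: 12.85
tool_pos: [0.6209, -0.1896, 0.0208]
orientation: [0.448, -2.925, -0.677]
force: [0.9, -3.4, 3.2]
opening: 0.0341
```

```bash
python3 st.py; python3 wz.py pics/t8.png
```

```text
12.85 q [-0.53   0.768  1.128  0.275  1.621  2.269] pos [ 0.6209 -0.1896  0.0208]
[[-0.951 -0.26  -0.168]
 [-0.307  0.857  0.413]
 [ 0.037  0.444 -0.895]]
F [ 0.94 -3.38  3.22] open 0.0341
tilt deg 26.47 az 112.1
rect [ 0.6032 -0.1291] [0.0436 0.1656] 16.3
[[0.5590999722480774, -0.05570000037550926], [0.6054999828338623, -0.21469999849796295], [0.6474000215530396, -0.20250000059604645], [0.6008999943733215, -0.04349999874830246]]
rackcoords [[-0.0211, -0.1566], [-0.0226, -0.3223], [0.021, -0.3227], [0.0225, -0.157]]
hi 239 [ 0.6175 -0.1812  0.0453]
```

Request:
{"method": "play_rows", "body": {
  "increments": [
    [[0,2,1,0],[-0.1,4,2,0],[-0.1,6,3,0],[-0.2,8,4,0],[-0.2,9.7,4.8,0]]
  ]
}}

```text
t: 13.4
tool_pos: [0.5888, -0.082, 0.0211]
orientation: [0.451, -2.922, -0.679]
force: [0.3, -0.8, -2.4]
opening: 0.0339
```

```bash
cat >> st.py <<'E'
from wz import O,RX,RY
v=s['tool_pos'][:2]-O; print('TCP rack x %.4f y %.4f nose~ %.4f'%(v@RX,v@RY,v@RY+.149),'push force',round(-(s['force'][:2]@RY),2)); print('1cm along RY in tool cm',(T.T@np.r_[RY,0]).round(3),'RX',(T.T@np.r_[RX,0]).round(3))
E
python3 st.py; python3 wz.py pics/t9.png; python3 - <<'E'
from h import *
p,im,d=cam('scene'); cv2.imwrite('pics/s9.png',cv2.resize(im[150:400,180:480],None,fx=2.5,fy=2.5))
E
```

```text
13.4 q [-0.419  0.592  1.386  0.315  1.514  2.343] pos [ 0.5888 -0.082   0.0211]
[[-0.95  -0.261 -0.17 ]
 [-0.309  0.856  0.414]
 [ 0.037  0.446 -0.894]]
F [ 0.29 -0.77 -2.42] open 0.0339
tilt deg 26.58 az 112.3
TCP rack x -0.0002 y -0.1903 nose~ -0.0413 push force 0.82
1cm along RY in tool cm [-0.022  0.895  0.445] RX [-0.999 -0.003 -0.043]
rect [ 0.5763 -0.0396] [0.0442 0.1174] 17.1
[[0.5378999710083008, 0.009999999776482582], [0.5723999738693237, -0.10220000147819519], [0.6147000193595886, -0.08919999748468399], [0.5802000164985657, 0.023000000044703484]]
rackcoords [[-0.0223, -0.0876], [-0.0217, -0.205], [0.0225, -0.2048], [0.0219, -0.0874]]
hi 231 [ 0.5861 -0.0734  0.0451]
```

View pics/s9.png

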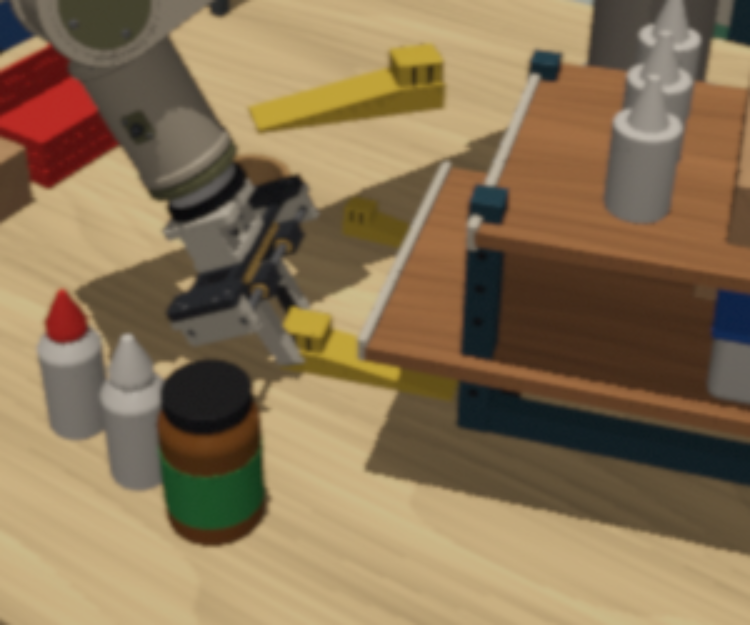

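Request:
{"method": "play_rows", "body": {
  "increments": [
    [[0,0.9,0.44,0],[0,1.8,0.9,0],[-0.1,2.7,1.34,0],[-0.1,3.6,1.8,0],[-0.1,4,2,0]]
  ]
}}

```text
t: 14.0
tool_pos: [0.575, -0.0368, 0.0211]
orientation: [0.454, -2.92, -0.681]
force: [-0.1, -0.1, -0.6]
opening: 0.0342
```

```bash
python3 st.py
```

```text
14.0 q [-0.365  0.531  1.473  0.334  1.476  2.379] pos [ 0.575  -0.0368  0.0211]
[[-0.949 -0.263 -0.172]
 [-0.312  0.855  0.415]
 [ 0.038  0.448 -0.893]]
F [-0.06 -0.12 -0.57] open 0.0342
tilt deg 26.7 az 112.5
TCP rack x -0.0004 y -0.1430 nose~ 0.0060 push force 0.1
1cm along RY in tool cm [-0.024  0.894  0.447] RX [-0.999 -0.005 -0.045]
```

Request:
{"method": "play_rows", "body": {
  "increments": [
    [[0,0.45,0.22,0],[0,0.9,0.45,0],[0,1.35,0.67,0]]
  ]
}}

```text
t: 14.3
tool_pos: [0.5702, -0.0223, 0.0212]
orientation: [0.454, -2.92, -0.681]
force: [0.6, -3.1, -1.2]
opening: 0.0341
```

```bash
python3 st.py
```

```text
14.3 q [-0.347  0.51   1.501  0.34   1.464  2.393] pos [ 0.5702 -0.0223  0.0212]
[[-0.949 -0.263 -0.172]
 [-0.312  0.855  0.415]
 [ 0.038  0.447 -0.894]]
F [ 0.58 -3.13 -1.22] open 0.0341
tilt deg 26.68 az 112.5
TCP rack x -0.0008 y -0.1278 nose~ 0.0212 push force 3.16
1cm along RY in tool cm [-0.024  0.894  0.447] RX [-0.999 -0.005 -0.045]
```

Request:
{"method": "play_rows", "body": {
  "increments": [
    [[0,0.2,0.1,0],[0,0.4,0.2,0],[0,0.4,0.2,0]]
  ]
}}

```text
t: 14.6
tool_pos: [0.5693, -0.0192, 0.0213]
orientation: [0.453, -2.922, -0.678]
force: [1.0, -5.5, -1.6]
opening: 0.0338
```

```bash
python3 st.py
```

```text
14.6 q [-0.342  0.504  1.508  0.341  1.459  2.396] pos [ 0.5693 -0.0192  0.0213]
[[-0.95  -0.263 -0.17 ]
 [-0.311  0.856  0.413]
 [ 0.037  0.445 -0.895]]
F [ 0.98 -5.53 -1.59] open 0.0338
tilt deg 26.54 az 112.4
TCP rack x -0.0007 y -0.1246 nose~ 0.0244 push force 5.58
1cm along RY in tool cm [-0.023  0.895  0.445] RX [-0.999 -0.004 -0.044]
```

Request:
{"method": "play_rows", "body": {
  "increments": [
    [[0,0.1,0.05,0],[0,0.25,0.12,0],[0,0.25,0.12,0]]
  ]
}}

```text
t: 14.9
tool_pos: [0.5691, -0.0181, 0.0214]
orientation: [0.453, -2.924, -0.674]
force: [1.4, -7.7, -1.7]
opening: 0.0341
```

```bash
python3 st.py
```

```text
14.9 q [-0.34   0.5    1.512  0.34   1.455  2.399] pos [ 0.5691 -0.0181  0.0214]
[[-0.95  -0.263 -0.169]
 [-0.311  0.857  0.411]
 [ 0.036  0.443 -0.896]]
F [ 1.36 -7.72 -1.74] open 0.0341
tilt deg 26.36 az 112.3
TCP rack x -0.0006 y -0.1235 nose~ 0.0255 push force 7.79
1cm along RY in tool cm [-0.023  0.897  0.442] RX [-0.999 -0.004 -0.043]
```

Request:
{"method": "play_rows", "body": {
  "increments": [
    [[0,0.2,0.1,0],[0,0.4,0.2,0],[0,0.45,0.22,0],[0,0.45,0.22,0]]
  ]
}}

```text
t: 15.3
tool_pos: [0.5686, -0.0156, 0.0218]
orientation: [0.453, -2.928, -0.669]
force: [2.0, -11.2, -1.0]
opening: 0.0342
```

```bash
python3 st.py
```

```text
15.3 q [-0.335  0.493  1.519  0.339  1.449  2.403] pos [ 0.5686 -0.0156  0.0218]
[[-0.95  -0.264 -0.166]
 [-0.31   0.859  0.408]
 [ 0.035  0.439 -0.898]]
F [  2.01 -11.24  -1.03] open 0.0342
tilt deg 26.12 az 112.1
TCP rack x -0.0004 y -0.1210 nose~ 0.0280 push force 11.34
1cm along RY in tool cm [-0.022  0.899  0.438] RX [-0.999 -0.004 -0.041]
```

Request:
{"method": "play_rows", "body": {
  "increments": [
    [[0,0.3,0.15,0],[0,0.6,0.3,0],[0,0.7,0.34,0],[0,0.7,0.34,0]]
  ]
}}

```text
t: 15.7
tool_pos: [0.5676, -0.0112, 0.0221]
orientation: [0.452, -2.933, -0.662]
force: [2.6, -13.0, -1.5]
opening: 0.0337
```

```bash
python3 st.py
```

```text
15.7 q [-0.328  0.483  1.531  0.339  1.44   2.41 ] pos [ 0.5676 -0.0112  0.0221]
[[-0.951 -0.264 -0.162]
 [-0.308  0.861  0.404]
 [ 0.033  0.434 -0.9  ]]
F [  2.55 -12.95  -1.54] open 0.0337
tilt deg 25.79 az 111.9
TCP rack x -0.0001 y -0.1164 nose~ 0.0326 push force 13.14
1cm along RY in tool cm [-0.02   0.901  0.433] RX [-0.999 -0.004 -0.039]
```

```bash
cat > lift.py <<'E'
from wz import *
z=np.load('top0.npz'); p0=dict(K=z['K'],eye=z['eye'],orientation=z['o']); W0=world(p0,z['d'])
p,im,d,P=wedge(save='pics/tl.png'); W=world(p,d)
yr=(W0[...,:2]-O)@RY; xr=(W0[...,:2]-O)@RX
for lo,hi in ((.0,.06),(.06,.12),(.12,.18),(.2,.28)):
    m=(abs(xr)<.12)&(yr>lo)&(yr<hi)&(W0[...,2]>.26)&(abs(W[...,2]-W0[...,2])<.01)
    dz=(W-W0)[...,2][m]; print('board y',lo,hi,m.sum(),'dz mm',(dz.mean()*1e3).round(3),'+-',(dz.std()/np.sqrt(max(m.sum(),1))*1e3).round(3))
m=(abs(xr)<.12)&(yr>-.08)&(yr<-.02)&(W0[...,2]>.135)&(W0[...,2]<.165)&(abs(W[...,2]-W0[...,2])<.01)
dz=(W-W0)[...,2][m]; print('shelf',m.sum(),(dz.mean()*1e3).round(3),np.median(dz)*1e3)
m=(W0[...,0]>.4)&(W0[...,0]<.5)&(W0[...,1]>-.5)&(W0[...,1]<-.35)&(abs(W0[...,2])<.01)&(abs(W[...,2]-W0[...,2])<.01); dz=(W-W0)[...,2][m]; print('table',m.sum(),dz.mean()*1e3)
E
python3 lift.py; python3 - <<'E'
from h import *
p,im,d=cam('scene'); cv2.imwrite('pics/s10.png',cv2.resize(im[200:400,230:500],None,fx=2.8,fy=2.8))
E
```

```text
rect [ 0.5637 -0.001 ] [0.039  0.0392] 18.3
[[0.5389999747276306, 0.011500000022351742], [0.5512999892234802, -0.025699999183416367], [0.5882999897003174, -0.013500000350177288], [0.5759999752044678, 0.02370000071823597]]
rackcoords [[-0.0209, -0.0865], [-0.0198, -0.1256], [0.0191, -0.1246], [0.0181, -0.0855]]
hi 201 [ 0.5649 -0.0009  0.046 ]
board y 0.0 0.06 3789 dz mm 1.383 +- 0.035
board y 0.06 0.12 4596 dz mm -0.038 +- 0.044
board y 0.12 0.18 3993 dz mm -0.531 +- 0.044
board y 0.2 0.28 5058 dz mm 0.243 +- 0.03
shelf 2938 1.779 1.760452693539749
table 2084 -0.024197950999036245
```

View pics/s10.png

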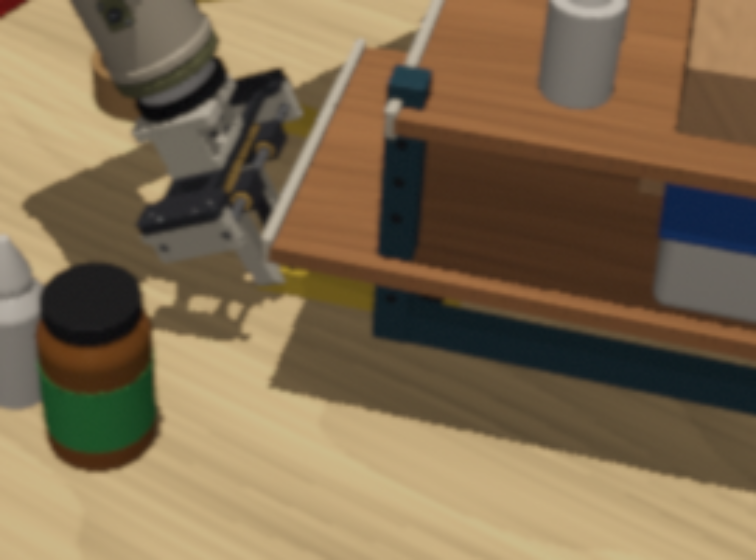

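The shelf has risen 1.8 mm, which is about 1.5 mm at the foot, with roughly 13 N of push. That's in the target band, so I'll relax the push and open.

Request:
{"method": "play_rows", "body": {
  "increments": [
    [[0,0.2,0.1,0],[0,0.1,0.05,0]]
  ]
}}

```text
t: 16.0
tool_pos: [0.5676, -0.0113, 0.0221]
orientation: [0.451, -2.934, -0.659]
force: [-0.4, -2.7, -2.6]
opening: 0.0342
```

Request:
{"method": "play_rows", "body": {
  "increments": [
    [[0,0,0,0],[0,0,0,0],[0,0,0,0],[0,0,0,0],[0,0,0,0]]
  ],
  "jaw": 6
}}

```text
t: 16.5
tool_pos: [0.5675, -0.0111, 0.0221]
orientation: [0.452, -2.934, -0.66]
force: [-0.1, -0.5, -0.4]
opening: 0.0598
```

```bash
python3 st.py; python3 lift.py;  python3 - <<'E'
from h import *
p,im,d=cam('wrist'); cv2.imwrite('pics/w11.png',im)
E
```

```text
16.5 q [-0.327  0.481  1.533  0.339  1.439  2.411] pos [ 0.5675 -0.0111  0.0221]
[[-0.951 -0.264 -0.161]
 [-0.308  0.862  0.403]
 [ 0.033  0.432 -0.901]]
F [-0.13 -0.52 -0.42] open 0.0598
tilt deg 25.7 az 111.8
TCP rack x -0.0001 y -0.1164 nose~ 0.0326 push force 0.46
1cm along RY in tool cm [-0.02   0.902  0.432] RX [-0.999 -0.004 -0.038]
rect [ 0.5634 -0.0015] [0.0398 0.038 ] 17.2
[[0.5386999845504761, 0.01080000028014183], [0.550000011920929, -0.025499999523162842], [0.5879999995231628, -0.013700000010430813], [0.5767999887466431, 0.02250000089406967]]
rackcoords [[-0.0213, -0.0871], [-0.0211, -0.1251], [0.0187, -0.1248], [0.0185, -0.0868]]
hi 196 [ 0.5639 -0.0014  0.0449]
board y 0.0 0.06 3799 dz mm 0.639 +- 0.036
board y 0.06 0.12 4670 dz mm -0.018 +- 0.035
board y 0.12 0.18 4047 dz mm -0.216 +- 0.036
board y 0.2 0.28 5061 dz mm 0.129 +- 0.029
shelf 2923 0.934 0.9452280964363791
table 2075 0.059630992714915565
```

View pics/w11.png

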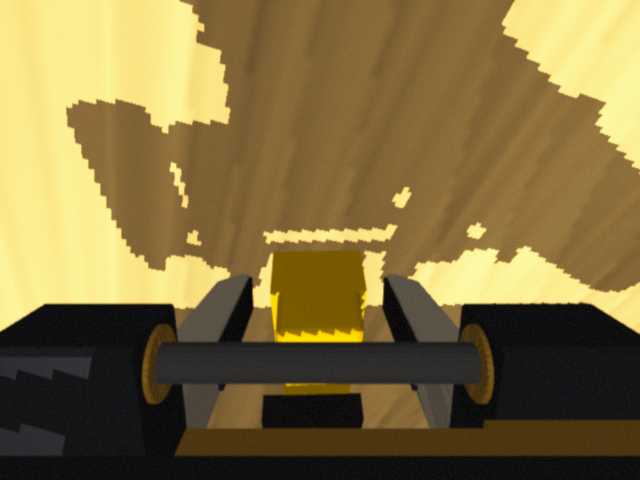

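Released; the wedge sits centred between the open fingers with its block at (317,290). The lift settled to about 0.8 mm at the foot. I'll back straight out along the fingers.

Request:
{"method": "play_rows", "body": {
  "increments": [
    [[0,0,-1.5,0],[0,0,-4,0],[0,0,-7,0],[0,0,-11,0],[0,0,-15,0]]
  ]
}}

```text
t: 17.1
tool_pos: [0.5917, -0.0723, 0.1595]
orientation: [0.452, -2.934, -0.659]
force: [0.5, 0.1, 0.8]
opening: 0.0599
```

Request:
{"method": "play_rows", "body": {
  "increments": [
    [[0,0,-2,0],[0,0,-4,0],[0,0,-4,0],[0,0,-4,0],[0,0,-4,0]]
  ]
}}

```text
t: 17.6
tool_pos: [0.5974, -0.0879, 0.1943]
orientation: [0.451, -2.932, -0.661]
force: [-0.4, 0.2, -0.2]
opening: 0.0597
```

```bash
python3 st.py; python3 lift.py; python3 lift.py|tail -3;  python3 - <<'E'
from h import *
p,im,d=cam('scene'); cv2.imwrite('pics/s12.png',im)
z=np.load('scene0.npz'); p0=dict(K=z['K'],eye=z['eye'],orientation=z['o'])
m=slice(290,345),slice(390,520)
from wz import O,RX,RY
W0=world(p0,z['d']); W=world(p,d); yr=(W0[...,:2]-O)@RY
k=(yr>-.09)&(yr<-.03)&(W0[...,2]>.12)&(W0[...,2]<.16)&(W0[...,1]<.1)&(abs(W[...,2]-W0[...,2])<.01)
print('scene shelf dz',k.sum(),((W-W0)[...,2][k]).mean()*1e3)
E
```

```text
17.6 q [-0.418  0.432  1.261  0.314  1.772  2.431] pos [ 0.5974 -0.0879  0.1943]
[[-0.951 -0.263 -0.163]
 [-0.308  0.862  0.403]
 [ 0.035  0.433 -0.9  ]]
F [-0.36  0.19 -0.22] open 0.0597
tilt deg 25.78 az 112.0
TCP rack x 0.0063 y -0.1985 nose~ -0.0495 push force -0.29
1cm along RY in tool cm [-0.02   0.901  0.433] RX [-0.999 -0.003 -0.04 ]
rect [ 0.5635 -0.0032] [0.0383 0.0419] 15.8
[[0.5393000245094299, 0.011699999682605267], [0.5507000088691711, -0.028599999845027924], [0.5875999927520752, -0.018200000748038292], [0.576200008392334, 0.022199999541044235]]
rackcoords [[-0.0205, -0.0863], [-0.0212, -0.1283], [0.0171, -0.1289], [0.0178, -0.087]]
hi 232 [ 0.5639 -0.0043  0.0448]
board y 0.0 0.06 3799 dz mm 0.606 +- 0.036
board y 0.06 0.12 4667 dz mm -0.063 +- 0.035
board y 0.12 0.18 4048 dz mm -0.211 +- 0.037
board y 0.2 0.28 5059 dz mm 0.113 +- 0.029
shelf 2977 0.962 0.9412024208410585
table 2050 0.05677413703927492
board y 0.2 0.28 5057 dz mm 0.095 +- 0.029
shelf 2982 0.927 0.8905270806286447
table 2041 0.10087831986923634
scene shelf dz 2018 0.855511442237752
```

View pics/s12.png

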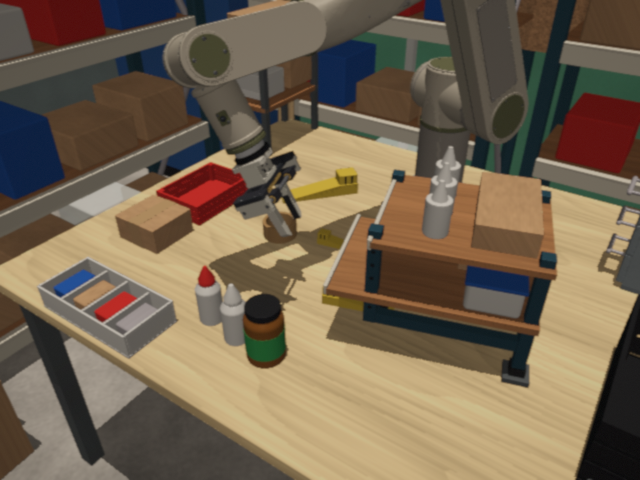

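View pics/tl.png

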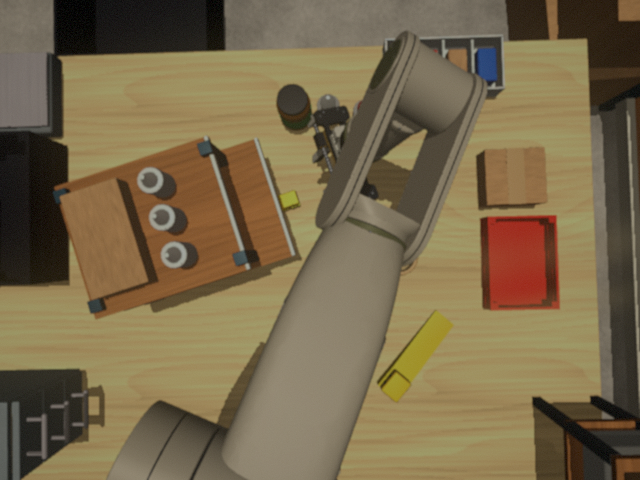

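```bash
python3 -c "
from plant import *
print(close_job())"
```

```text
the job is handed in; nothing more can be done
None
```

I pushed the middle-sized yellow wedge (157 mm measured; the others were 117 and about 225) nose first under the loose foot. I released it jammed there, and the job was handed in at about 18 s of the 58.

**How it was done:**
- **Lean:** the moves have no tilt command. I got about 26° of outward lean by asking for poses inside the arm's inner reach limit. That is less than the suggested 30–45°, but it cleared the shelf.
- **Wedge yaw:** it started about 31° off the rack's axis. I turned it on the table by pushing its grip block sideways with closed fingers, then gripped the rear of the block and slid it in to about 13 N of push.

**Last checks, with the gripper clear of everything:**
- **Wedge position:** the nose is about 31 mm inside the foot's centre (51 mm past its outer edge). It is about 2 mm off sideways and within about 1° of square.
- **Rack lift:** the shelf rose 0.85–0.95 mm by both cameras. That is about 0.7–0.8 mm at the foot, or 0.0025 rad.
- **Other things:** in the last pictures the bystanders I could see looked unmoved. I did not measure them, and the arm partly hid the tape roll and one squeeze bottle.

**What was less than ideal:**
- **Lift on release:** it dropped from about 1.5 mm while gripped. It is inside the judged range but a little under "a millimetre or two".
- **Wrist force:** one reading of about 45 N appeared while I was setting the lean near the robot base. It was gone at the next step, so I took it as an abrupt stop at a joint limit rather than a contact.
- **Joint 2:** it sat at about -0.892, right at its stated limit of -0.89, during that phase.
- **Rack top board:** its depth readings were not a clean tilt, so I relied on the shelf for the lift.

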